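# Stand the washed oil cruet back in its ring

### The job

First put the mandarin that blocks the brass ring stand into the white bowl. Then take the blue round-bottomed cruet off the drainer and lay it, neck up, in the green-tipped sloping rest and let go; take it again another way and set it upright, stopper on top, in the brass ring, seating it before you let go rather than dropping it. Leave the jam jar, the mug and the tin where they are.

Things in the scene. Friction and masses are not known exactly. Their poses are not given: they have to be found in the camera images.
- cruet: Blue stoneware cruet, 0.3 kg, rigid. Round bulb 64 mm in diameter, no flat foot; straight neck 26 mm in diameter from 40 to 94 mm above the bulb's centre (short cone between), fixed cork 28 mm in diameter up to 105 mm. Origin: bulb's centre; z along the axis to the cork. Centre of mass about 8 mm up from there. It does not right itself in the ring: it stays at the angle at which it is let go.
- cruet_top (a point): Centre of the cork's outer end, 105 mm from the bulb's centre on the cruet's z axis.
- drainer: Fixed wooden draining cradle without green, on a 190 x 85 x 12 mm board (origin: centre of the board's underside; z up). The cruet starts in it bulb high, neck low: axis along the drainer's +x and 30 degrees below level, the bulb and the neck on small V-saddles, the cork against an end stop 24 mm wide.
- drainer_bulb (a point): The bulb's centre while the cruet lies in the drainer, 100 mm above the counter. The saddle under the bulb reaches 25 mm to either side and stays 22 mm below this centre, so the bulb's sides and top are free for fingers.
- rest: Fixed wooden rest with a green strip across its +x end, on a 190 x 85 x 12 mm board (origin: centre of the board's underside; z up). Same V-saddles, but the cruet lies bulb low, neck high: axis along the rest's +x and 25 degrees above level. The neck saddle lies under the neck 74 to 86 mm from the bulb's centre.
- rest_bulb (a point): Where the bulb's centre is when the cruet lies in the rest, 65 mm above the counter. The bulb's bottom then lies against a stop 24 mm wide, whose face is 32 mm from this point along the axis, at the low end.
- ring_stand: Fixed brass stand: a horizontal wire ring of 50 mm mean diameter, 6 mm wire, its centre line 45 mm above the counter, on three thin legs over a disc 80 mm in diameter and 8 mm thick. Origin: centre of the disc's underside; z up.
- ring_seat (a point): Where the cruet's bulb centre is once it sits in the ring, on the ring's axis, 69.5 mm above the counter.
- mandarin: Orange rigid ball 58 mm in diameter, 0.09 kg, origin at its centre; at the start it sits in the brass ring, its centre 65 mm above the counter.
- bowl: White round bowl fixed on the counter, 160 mm across its rim, 55 mm high, wall 5 mm, empty. Origin: centre of its underside; z up.
- jam_jar: Bystander: jar with red lid, 66 mm in diameter, 90 mm high, standing; origin: centre of its underside.
- mug: Bystander: white mug, 80 mm in diameter, 90 mm high, standing; origin: centre of its underside.
- tin: Bystander: tin with green label, 74 mm in diameter, 110 mm high, standing; origin: centre of its underside.
Things that resemble listed ones, but are neither listed nor needed, are in the scene too. What is shaped like the ring_stand but purple or turquoise is not meant.

How it is judged:
On the way, in this order (a step that is already met when the one before it is completed fails the run):
1. the mandarin lies in the bowl, let go (horizontal distance between mandarin and bowl below 0.055 m and height (world z) of mandarin below 0.065 m and contact force between the fingers and mandarin below 0.1 N), for 0.2 s.
2. the cruet lies neck up in the rest, let go (distance between cruet and rest_bulb below 0.015 m and angle between the z axis of cruet and the x axis of rest, either way round below 0.65 rad and x of cruet_top in the frame of rest above 0.02 m and angle between cruet's own z axis and vertical below 1.4 rad and linear speed of cruet below 0.03 m/s and contact force between the fingers and cruet below 0.1 N), for 0.2 s.
3. the cruet sits upright in the ring, still held (horizontal distance between cruet and ring_seat below 0.006 m and z of cruet in the frame of ring_seat between -0.005 and 0.005 m and angle between cruet's own z axis and vertical below 0.15 rad and height (world z) of cruet_top above 0.15 m and contact force between the fingers and cruet above 0.5 N), for 0.1 s.
At the end, for the whole second after the job is handed in: The cruet stands in the brass ring, released and at rest: bulb centre within 6 mm sideways and 5 mm in height of the ring's seat, axis within 0.15 rad of vertical, cork on top. The mandarin lies in the bowl: its centre within 55 mm of the bowl's axis and below 65 mm (horizontal distance between cruet and ring_seat below 0.006 m and z of cruet in the frame of ring_seat between -0.005 and 0.005 m and angle between cruet's own z axis and vertical below 0.15 rad and height (world z) of cruet_top above 0.15 m and linear speed of cruet below 0.02 m/s and angular speed of cruet below 0.2 rad/s and linear speed of mandarin below 0.03 m/s and horizontal distance between mandarin and bowl below 0.055 m and height (world z) of mandarin below 0.065 m); the robot touches nothing.
It fails at once if the jam jar is shifted by more than 30 mm or tipped over (distance of jam_jar from where it was at the start of the episode above 0.03 m or angle between jam_jar's own z axis and vertical above 0.5 rad).
It fails at once if the mug is shifted by more than 30 mm or tipped over (distance of mug from where it was at the start of the episode above 0.03 m or angle between mug's own z axis and vertical above 0.5 rad).
It fails at once if the tin is shifted by more than 30 mm or tipped over (distance of tin from where it was at the start of the episode above 0.03 m or angle between tin's own z axis and vertical above 0.5 rad).
It also fails if it takes over 69 s, if anything falls off the work surface, if the arm or the gripper's body presses on something with over 40 N, if the wrist force passes 120 N, or if a joint passes its speed limit or range.

### The arm

A 7-joint arm with a two-finger parallel gripper is mounted at the origin on the work surface. World frame = base frame: x ahead of the robot, y to its left, z up, the work surface at z = 0. Lengths are in m, angles in rad, forces in N, time in s.
With the tool pointing down it reaches from about 0.4 to 0.85 m from the base axis. Payload 10.4 kg.
Tool frame: the origin (TCP) lies between the finger pads; the fingertips stand ahead of it and the grasp point (between the pads) lies 5 mm behind it (manip.tip_extent is the z of the fingertips in the tool frame, in m); z points along the fingers, y is the line along which they close (so a half turn about z gives the same grasp; the last joint's range is limited). The gripper opens to 85 mm and grips with 20 to 120 N. Pads are 22 mm wide; open, the fingers measure 114 mm over their backs; the gripper's body (76 mm by 85 mm) begins 54 mm behind the grasp point. The pads swing forward as they close: fully open they stand 13 mm farther back than shut.
Start: joints at [-1.134, 0.332, -0.065, 1.46, 0.022, 1.35, -0.088], TCP at [0.277, 0.56, 0.245] pointing down, gripper open.
Joint ranges: [-2.6, 2.6], [-0.5, 2.12], [-1.47, 1.34], [0.16, 2.42], [-1.27, 4.41], [0.06, 2.06], [-2.6, 2.6]. Speed limits (rad/s): [2.22, 2.22, 2.79, 2.79, 3.14, 3.14, 3.14].

### API

Orientations are given as a unit quaternion [x, y, z, w].
In Python, from workcell import status, viewer, manip gives the robot as it stands.
- The arm moves only by the tool play_rows, never from a script. Its argument "plan" is one flat list of numbers, 7 for each row, row after row: the turn, a rotation vector about the tool's x, y, z in degrees, then the shift along the tool's x, y, z in m, then the opening, from 0 (shut) to 1 (fully open). In form: [ax, ay, az, dx, dy, dz, grip, ax, ay, az, dx, dy, dz, grip, ...]. A call has 1 to 20 rows; each row is the pose to reach, as a shift and turn from the pose commanded when the call began, along the tool's axes at that moment; what a row does not reach only later rows make up. A row lasts 1/8 s, in which the tool goes at most 62.5 mm and 10.7 degrees, less where a joint would pass 70% of its speed; a pose out of reach is approached as far as the arm can. A call with a gripper value outside its range is refused whole. The fingers move at their own pace and stop on an object; "squeeze" is the grip in N (left out, the last holds). Time passes only in rows, so rows that repeat a pose let the fingers close. It gives the time, the measured TCP pose, the force, the opening and the grip force at its end, in the units of the state.
- status.get_obs(): the state, without advancing time (a new reading comes with each control period).
- viewer.camera(name): name is "side" or "top" or "wrist"; returns the picture (480x640x3 uint8, red, green, blue); there is no depth.
- viewer.camera_model(name): a dict with "fx", "fy", "cx", "cy" (pixels), "D" ([k1, k2, p1, p2, k3] as OpenCV has them; the pictures are not rectified), "R" (3x3) and "t" (3): a world point X has camera coordinates R X + t. Camera axes: x right, y down, z forward; pixel columns grow to the right and rows downward; lengths in m; the calibration is good to about 2 mm. A picture is of the moment at which its call begins: read the wrist's pose just before it. camera_model takes no time and is no camera call; for the wrist camera it gives the pose at the moment of the call.
- manip.hand_in(): hands the job in; it is judged then, once.
The state is a dict: "clock": time; "joint_pos": joint angles; "joint_velocities": joint speeds; "tau": joint torques, N m; "position": TCP position; "ee_rot": TCP orientation; "ft_force": force on the tool from outside, world axes, zero at the start; "torque": the same for the moment, N m; "grip_width": opening from 0.0 (shut) to 1.0 (fully open); "grasp_force": force on a finger pad.
Only numpy, scipy, OpenCV 4.12 (cv2) and the standard library are available. Lean on these libraries where they do the work, as an engineer would, in place of code of your own. Each camera call takes 0.05 s, during which the arm holds its last target. There are 200 camera calls.

## Working session

There is one attempt and no reset: what is moved stays moved. The work goes in short steps, Python scripts to look and compute and a tool call to move; the robot and the scene stay as the last step left them, time stands still between calls to the robot, and variables do not carry over. Pictures are saved under pics/ and viewed, at most 10 in all, crops included, and the job is handed in when it is done.

Besides the shell and the picture viewer there is one more tool, called after "Request:" as a command line: name --argument value ..., lists and objects as JSON in quotes. play_rows: Moves the arm, as the interface text tells. Its arguments: {"type":"object","properties":{"plan":{"type":"array","items":{"type":"number"}},"squeeze":{"type":"number"}},"required":["plan"]}

```bash
mkdir -p pics; cat > h.py <<'E'
import numpy as np, cv2
from workcell import status, viewer, manip
from scipy.spatial.transform import Rotation as Ro
def snap(n,f):
    m=viewer.camera_model(n); im=viewer.camera(n); cv2.imwrite('pics/'+f+'.png',im[:,:,::-1]); 
    np.save('pics/'+f+'.npy',np.array(m,dtype=object),allow_pickle=True); return im,m
def load(f): return cv2.imread('pics/'+f+'.png'), np.load('pics/'+f+'.npy',allow_pickle=True).item()
def K(m): return np.array([[m['fx'],0,m['cx']],[0,m['fy'],m['cy']],[0,0,1.]])
def ray(m,uv):
    p=cv2.undistortPoints(np.array([[uv]],float),K(m),np.array(m['D'],float))[0,0]
    R=np.array(m['R']);t=np.array(m['t']); d=R.T@np.array([p[0],p[1],1]); return -R.T@t,d/np.linalg.norm(d)
def atz(m,uv,z):
    c,d=ray(m,uv); return c+d*(z-c[2])/d[2]
def proj(m,X):
    return cv2.projectPoints(np.atleast_2d(np.array(X,float)),cv2.Rodrigues(np.array(m['R'],float))[0],np.array(m['t'],float),K(m),np.array(m['D'],float))[0][:,0]
def tri(obs):
    A=np.zeros((3,3));b=np.zeros(3)
    for m,uv in obs:
        c,d=ray(m,uv);P=np.eye(3)-np.outer(d,d);A+=P;b+=P@c
    return np.linalg.solve(A,b)
def pose():
    s=status.get_obs(); return np.array(s['position']),Ro.from_quat(s['ee_rot']),s
E
python3 - <<'E'
from h import *
a,m=snap('top','top0');b,n=snap('side','side0')
print(manip.tip_extent,pose()[2])
for k in(m,n): print(-np.array(k['R']).T@np.array(k['t']),np.array(k['R'])[2])
E
```

```text
0.014 {'clock': 0.1, 'joint_pos': array([-1.13358702,  0.3328166 , -0.0647065 ,  1.46084018,  0.02157705,
        1.34989061, -0.08853439]), 'joint_velocities': array([ 0.00188684, -0.00200471,  0.00054443, -0.00141672, -0.00018007,
        0.00044506, -0.00019238]), 'tau': array([ 9.51261427e-04, -6.26740551e+01,  4.88081994e-02, -3.92430854e+01,
        1.63751008e-02,  6.99028111e-03,  4.28624602e-07]), 'position': array([0.27721508, 0.55981318, 0.24459872]), 'ee_rot': array([ 2.27891669e-01,  9.73686289e-01, -6.17068908e-04, -1.28317856e-04]), 'ft_force': array([-0.36939054, -0.19324212,  0.02407277]), 'torque': array([ 0.01515618, -0.01141901,  0.04267647]), 'grasp_force': 0.0, 'grip_width': 0.9976597774326172}
[0.47355205 0.01193071 1.22536061] [ 0.08984689 -0.02913622 -0.99552932]
[0.37306006 0.6106354  0.685999  ] [ 0.2282016  -0.68069961 -0.69611211]
```

View pics/top0.png

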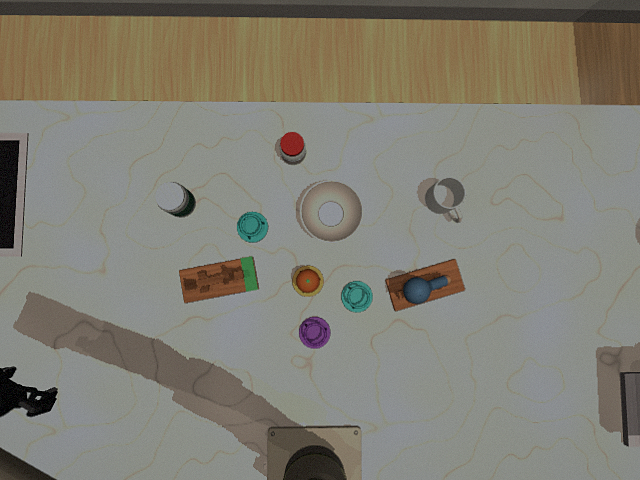

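View pics/side0.png

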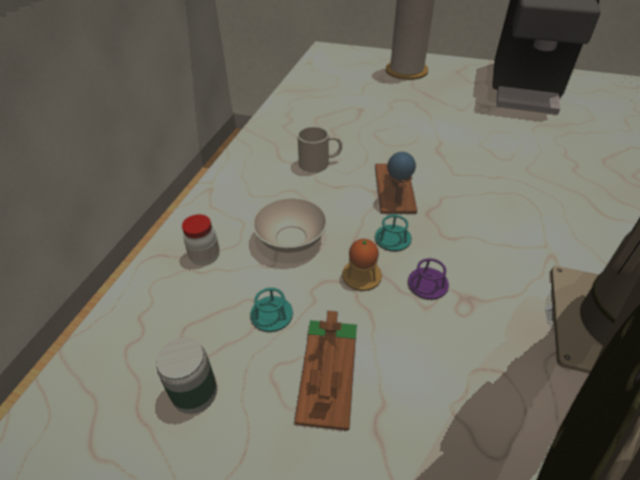

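Candidates: the brass stand with the mandarin is at top (308,281). The turquoise stands at (253,227) and (357,297) and the purple one at (315,332) are decoys. The cruet is at (417,291) on the right board without green. The rest is the board with the green strip at (218,280). The bowl is at (330,212), the jar at (292,148), the tin at (176,198) and the mug at (444,196).

```bash
python3 - <<'E'
from h import *
a,m=load('top0');b,n=load('side0')
def blob(im,lo,hi,roi):
    h=cv2.cvtColor(im,cv2.COLOR_BGR2HSV);k=cv2.inRange(h,lo,hi);z=np.zeros_like(k);x0,y0,x1,y1=roi;z[y0:y1,x0:x1]=k[y0:y1,x0:x1]
    c=max(cv2.findContours(z,0,2)[0],key=cv2.contourArea);return c
def sub(c): return cv2.minEnclosingCircle(c)
ma=sub(blob(a,(3,150,60),(14,255,255),(290,260,330,300)));mb=sub(blob(b,(3,150,60),(14,255,255),(330,225,395,285)))
print('mand',ma,mb,'tri',tri([(m,ma[0]),(n,mb[0])]),atz(m,ma[0],.065),atz(n,mb[0],.065))
cb=blob(b,(95,60,30),(120,255,255),(370,140,430,200));ca=blob(a,(95,60,30),(120,255,255),(390,260,470,320))
print('cruet side',sub(cb),'top pts ext',cv2.boundingRect(ca))
pc=sub(cb)[0];print('bulb from side z=.1',atz(n,pc,.1))
# distance-transform centre of bulb in top
k=np.zeros(a.shape[:2],np.uint8);cv2.drawContours(k,[ca],-1,255,-1);d=cv2.distanceTransform(k,cv2.DIST_L2,5);print('top bulb',cv2.minMaxLoc(d),atz(m,cv2.minMaxLoc(d)[3],.1))
# boards
for nm,roi in(('drainer',(378,250,475,320)),('rest',(170,245,265,312))):
    h=cv2.cvtColor(a,cv2.COLOR_BGR2HSV);k=cv2.inRange(h,(3,90,30),(70,255,255))|cv2.inRange(h,(95,60,30),(120,255,255))*(nm=='drainer')
    z=np.zeros_like(k);x0,y0,x1,y1=roi;z[y0:y1,x0:x1]=k[y0:y1,x0:x1]
    c=max(cv2.findContours(z,0,2)[0],key=cv2.contourArea);r=cv2.minAreaRect(c);bx=cv2.boxPoints(r)
    w=np.array([atz(m,p,.012) for p in bx]);print(nm,r,'ctr',w.mean(0),'sides',[np.linalg.norm(w[i]-w[i-1]) for i in(0,1)],w[:,:2].round(4).tolist())
g=blob(a,(45,80,40),(75,255,255),(230,250,265,300));print('green',[atz(m,p,.012) for p in [cv2.minAreaRect(g)[0]]])
for nm,p,z in(('bowl',(330.5,211),.055),('jar',(292,143),.09),('tin',(171,197),.11),('mug',(447,193),.09),('turqL',(253,227),.04),('turqR',(357,297),.04),('purple',(315,332),.04)):print(nm,atz(m,p,z))
A=cv2.resize(a[185:345,165:480],None,fx=2.5,fy=2.5,interpolation=2);cv2.imwrite('pics/crop.png',A)
E
```

```text
mand ((307.4720764160156, 280.37152099609375), 11.769430160522461) ((363.875, 252.25), 13.558423042297363) tri [0.47694273 0.01384445 0.06694329] [0.47837549 0.01408596 0.065     ] [0.47583864 0.01173857 0.065     ]
cruet side ((402.0, 163.5), 11.543496131896973) top pts ext (403, 276, 44, 28)
bulb from side z=.1 [ 0.45181656 -0.25045402  0.1       ]
top bulb (0.0, 12.793798446655273, (0, 0), (416, 290)) [ 0.45485387 -0.24168906  0.1       ]
drainer ((424.5917663574219, 284.4725036621094), (33.236572265625, 73.46527862548828), 73.3007583618164) ctr [ 0.46751817 -0.28422168  0.012     ] sides [np.float64(0.08355589007274855), np.float64(0.18973652750631148)] [[0.4812, -0.1818], [0.5346, -0.3639], [0.4533, -0.3862], [0.4009, -0.2049]]
rest ((218.22679138183594, 279.20367431640625), (33.24125289916992, 75.82537841796875), 79.33021545410156) ctr [0.48227015 0.23845703 0.012     ] sides [np.float64(0.08342737047974932), np.float64(0.18982833149215936)] [[0.5057, 0.3401], [0.5408, 0.1536], [0.4585, 0.1373], [0.4241, 0.3229]]
green [array([0.49663737, 0.16237252, 0.012     ])]
bowl [ 0.64929222 -0.04287838  0.055     ]
jar [0.81054202 0.05153963 0.09      ]
tin [0.67370201 0.33376122 0.11      ]
mug [ 0.68860901 -0.32458214  0.09      ]
turqL [0.6111106  0.14954264 0.04      ]
turqR [ 0.43719719 -0.10814681  0.04      ]
purple [ 0.35245054 -0.00426097  0.04      ]
```

View pics/crop.png

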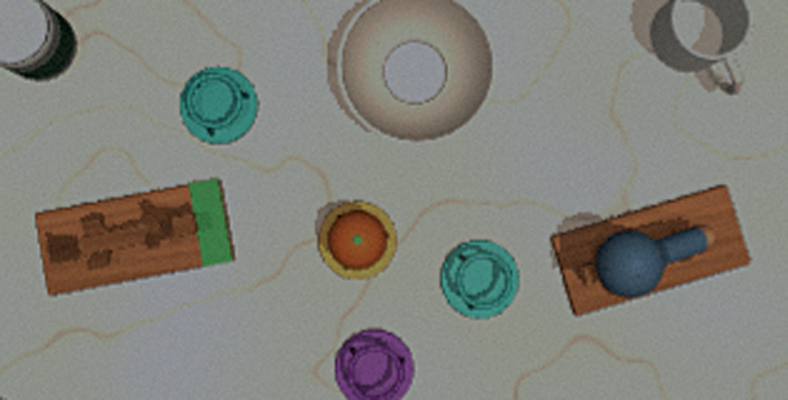

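The crop confirms it: the mandarin sits in the brass stand at crop (357,240), the cruet bulb is at (631,264) with its neck to the right, and the green strip is at the right end of the left board.

```bash
cat >> h.py <<'E'
# heading h (deg) of the plane, approach angle a (deg; -90 = down) in plane(heading, up)
def tool(h,a):
    h=np.radians(h);a=np.radians(a);d=np.array([np.cos(h),np.sin(h),0])
    y=np.array([-np.sin(h),np.cos(h),0]); z=np.cos(a)*d+np.sin(a)*np.array([0,0,1.])
    return Ro.from_matrix(np.c_[np.cross(y,z),y,z])
def rows(*tg,base=None):
    p,R,s=base if base else pose()
    for P,Q in tg:
        print(np.r_[np.degrees((R.inv()*Q).as_rotvec()).round(1),R.inv().apply(np.array(P)-p).round(4)].tolist())
E
python3 - <<'E'
from h import *
T=tool(-75,-90); print(T.as_matrix().round(2))
rows(([.477,.013,.20],T),([.477,.013,.066],T))
E
```

```text
[[-0.26  0.97  0.  ]
 [ 0.97  0.26 -0.  ]
 [-0.    0.   -1.  ]]
[-0.1, 0.0, 48.7, -0.4217, -0.4013, 0.0451]
[-0.1, 0.0, 48.7, -0.4217, -0.4011, 0.1791]
```

Request:
play_rows --plan '[0,0,48.7,-0.4217,-0.4013,0.02,1,0,0,48.7,-0.4217,-0.4013,0.02,1,0,0,48.7,-0.4217,-0.4013,0.02,1,0,0,48.7,-0.4217,-0.4013,0.02,1,0,0,48.7,-0.4217,-0.4013,0.02,1,0,0,48.7,-0.4217,-0.4013,0.02,1,0,0,48.7,-0.4217,-0.4013,0.02,1,0,0,48.7,-0.4217,-0.4013,0.02,1,0,0,48.7,-0.4217,-0.4013,0.03,1,0,0,48.7,-0.4217,-0.4013,0.045,1,0,0,48.7,-0.4217,-0.4013,0.045,1,0,0,48.7,-0.4217,-0.4013,0.045,1]' --squeeze 40

```text
clock: 1.6
position: [0.477, 0.0145, 0.2006]
ee_rot: [0.609, 0.793, 0.0, -0.0]
ft_force: [-0.1, -0.2, -0.2]
grip_width: 0.999
grasp_force: 0.0
```

```bash
python3 - <<'E'
from h import *
p,R,s=pose();print(p,s['joint_pos'].round(3))
im,m=snap('wrist','w1')
h=cv2.cvtColor(im,cv2.COLOR_RGB2HSV);k=cv2.inRange(h,(3,150,60),(14,255,255));c=max(cv2.findContours(k,0,2)[0],key=cv2.contourArea)
q=cv2.minEnclosingCircle(c);print(q,atz(m,q[0],.065))
T=tool(-75,-90)
rows(([.477,.013,.12],T),([.477,.013,.066],T))
E
```

```text
[0.47702374 0.01449494 0.20056701] [-0.605  0.021  0.49   1.922 -0.011  1.201  0.151]
((318.2156066894531, 228.78440856933594), 38.902244567871094) [0.47646268 0.01596781 0.065     ]
[0.0, -0.0, 0.1, -0.0017, -0.0006, 0.0808]
[0.0, -0.0, 0.1, -0.0017, -0.0007, 0.1348]
```

View pics/w1.png

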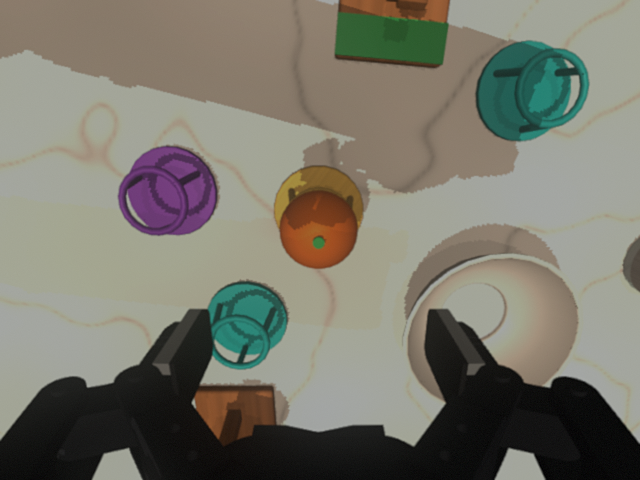

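The mandarin at (318,229) sits in the brass stand directly below the TCP, so I descend and grip.

Request:
play_rows --plan '[0,0,0,0,0,0.06,1,0,0,0,0,0,0.11,1,0,0,0,0,0,0.134,1,0,0,0,0,0,0.134,1,0,0,0,0,0,0.134,0,0,0,0,0,0,0.134,0,0,0,0,0,0,0.134,0,0,0,0,0,0,0.134,0,0,0,0,0,0,0.134,0,0,0,0,0,0,0.134,0,0,0,0,0,0,0.08,0,0,0,0,0,0,0.04,0,0,0,0,0,0,0.04,0]' --squeeze 40

```text
clock: 3.28
position: [0.4794, 0.0137, 0.1643]
ee_rot: [0.609, 0.793, 0.003, 0.002]
ft_force: [0.3, 0.2, -1.1]
grip_width: 0.657
grasp_force: 43.5
```

```bash
python3 - <<'E'
from h import *
T=tool(-75,-90)
rows(([.649,-.043,.16],T),([.649,-.043,.06],T))
E
```

```text
[0.4, -0.0, -0.0, -0.0986, 0.1492, 0.0054]
[0.4, -0.0, -0.0, -0.0987, 0.1484, 0.1054]
```

Request:
play_rows --plan '[0,0,0,-0.0986,0.149,0,0,0,0,0,-0.0986,0.149,0,0,0,0,0,-0.0986,0.149,0,0,0,0,0,-0.0986,0.149,0.03,0,0,0,0,-0.0986,0.149,0.08,0,0,0,0,-0.0986,0.149,0.104,0,0,0,0,-0.0986,0.149,0.104,0,0,0,0,-0.0986,0.149,0.104,0.85,0,0,0,-0.0986,0.149,0.104,0.85,0,0,0,-0.0986,0.149,0.104,0.9,0,0,0,-0.0986,0.149,0.104,0.9,0,0,0,-0.0986,0.149,0.05,0.9,0,0,0,-0.0986,0.149,-0.01,1,0,0,0,-0.0986,0.149,-0.06,1,0,0,0,-0.0986,0.149,-0.06,1]'

```text
clock: 5.15
position: [0.6485, -0.044, 0.2252]
ee_rot: [0.609, 0.793, 0.003, 0.003]
ft_force: [0.3, 0.1, -0.0]
grip_width: 0.996
grasp_force: 0.0
```

```bash
python3 - <<'E'
from h import *
p,R,s=pose();print(p)
im,m=snap('top','t2')
h=cv2.cvtColor(im,cv2.COLOR_RGB2HSV);k=cv2.inRange(h,(3,150,60),(14,255,255));k[:,:270]=0;k[:, 380:]=0
cs=[c for c in cv2.findContours(k,0,2)[0] if cv2.contourArea(c)>40]
for c in cs: q=cv2.minEnclosingCircle(c);print(q,atz(m,q[0],.034))
d=np.array([np.cos(np.radians(-73.8)),np.sin(np.radians(-73.8)),0]);B=np.array([.4535,-.244,.1])
ax=d*np.cos(np.radians(-30))+np.array([0,0,-.5]);N=B+.057*ax
print('neck',N)
T=tool(-73.8,-90);T2=tool(-73.8,-118)
rows((np.r_[N[:2],.24],T),(np.r_[N[:2],.24],T2))
E
```

```text
[ 0.6485265  -0.04400072  0.22519432]
neck [ 0.46727196 -0.29140341  0.0715    ]
[0.2, 0.0, -1.2, -0.1929, -0.2379, -0.0185]
[0.5, 28.0, -1.2, -0.1929, -0.2379, -0.0185]
```

```bash
python3 - <<'E'
from h import *
rows(([.484,-.348,.20],tool(-73.8,-118)))
E
```

```text
[0.5, 28.0, -1.2, -0.2519, -0.2365, 0.0216]
```

Request:
play_rows --plan '[0,0,-1,-0.252,-0.2365,0,1,0,0,-1,-0.252,-0.2365,0,1,0,0,-1,-0.252,-0.2365,0,1,0.5,28,-1,-0.252,-0.2365,0,1,0.5,28,-1,-0.252,-0.2365,0,1,0.5,28,-1,-0.252,-0.2365,0.022,1,0.5,28,-1,-0.252,-0.2365,0.022,1,0.5,28,-1,-0.252,-0.2365,0.022,1,0.5,28,-1,-0.252,-0.2365,0.022,1]'

```text
clock: 6.32
position: [0.4845, -0.3462, 0.1991]
ee_rot: [0.583, 0.776, 0.144, -0.194]
ft_force: [0.4, 1.0, -0.0]
grip_width: 0.999
grasp_force: 0.0
```

```bash
python3 - <<'E'
from h import *
p,R,s=pose();print(p,s['joint_pos'].round(3),np.degrees((R.inv()*tool(-73.8,-118)).as_rotvec()).round(1))
im,m=snap('top','t3')
h=cv2.cvtColor(im,cv2.COLOR_RGB2HSV);k=cv2.inRange(h,(3,150,60),(14,255,255));k[:,:270]=0;k[:, 380:]=0
for c in [c for c in cv2.findContours(k,0,2)[0] if cv2.contourArea(c)>40]: q=cv2.minEnclosingCircle(c);print(q,atz(m,q[0],.034))
im,m=snap('wrist','w3');im2,m2=load('side0')
d=np.array([np.cos(np.radians(-73.8)),np.sin(np.radians(-73.8)),0]);B=np.array([.4535,-.244,.1]);ax=d*np.cos(np.radians(-30))+np.array([0,0,-.5])
pts=[B,B+.04*ax,B+.094*ax,B+.105*ax]
v=im[:,:,::-1].copy()
for u in proj(m,pts): cv2.circle(v,tuple(int(x) for x in u),3,(0,255,255),-1)
cv2.imwrite('pics/w3o.png',v)
E
```

```text
[ 0.48449238 -0.34621864  0.19912882] [ 0.296  0.668  0.63   1.29  -0.557  1.763  1.212] [-0.1  0.  -0. ]
((330.0975646972656, 212.19512939453125), 11.00669002532959) [ 0.64940577 -0.04283375  0.034     ]
```

View pics/w3o.png

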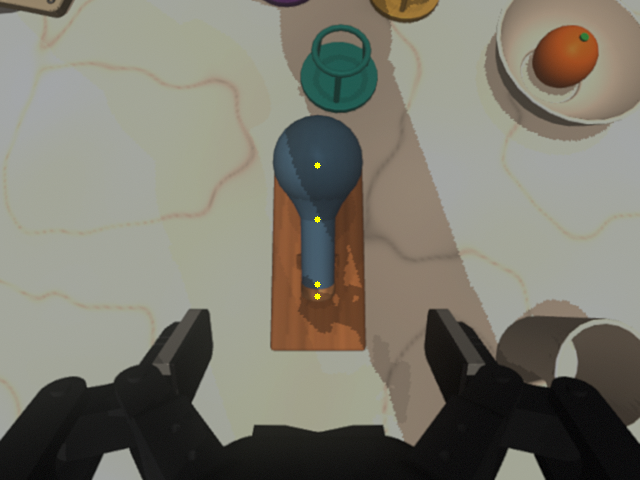

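The mandarin lies in the bowl at (566,56). The cruet's projected axis points (318,165) to (318,296) match the picture, and the neck saddle is small. I go in on the neck.

```bash
python3 - <<'E'
from h import *
d=np.array([np.cos(np.radians(-73.8)),np.sin(np.radians(-73.8)),0]);B=np.array([.4532,-.243,.1]);ax=d*np.cos(np.radians(-30))+np.array([0,0,-.5])
T=tool(-73.8,-118); P=B+.057*ax+.005*T.apply([0,0,1]);print(P)
rows((P-.05*T.apply([0,0,1]),T),(P,T))
E
```

```text
[ 0.46631707 -0.28814925  0.06708526]
[-0.1, 0.1, -0.0, -0.0083, -0.0009, 0.0955]
[-0.1, 0.1, -0.0, -0.0082, -0.0008, 0.1455]
```

Request:
play_rows --plan '[0,0,0,-0.008,-0.001,0.05,1,0,0,0,-0.008,-0.001,0.095,1,0,0,0,-0.008,-0.001,0.13,1,0,0,0,-0.008,-0.001,0.145,1,0,0,0,-0.008,-0.001,0.145,1,0,0,0,-0.008,-0.001,0.145,0,0,0,0,-0.008,-0.001,0.145,0,0,0,0,-0.008,-0.001,0.145,0,0,0,0,-0.008,-0.001,0.145,0,0,0,0,-0.008,-0.001,0.145,0,0,0,0,-0.008,-0.001,0.145,0,0,0,0,-0.008,-0.001,0.145,0]' --squeeze 90

```text
clock: 7.92
position: [0.4672, -0.2899, 0.0676]
ee_rot: [0.584, 0.775, 0.145, -0.192]
ft_force: [7.8, -0.2, 3.9]
grip_width: 0.278
grasp_force: 87.9
```

Request:
play_rows --plan '[0,0,0,0,0,-0.02,0,0,0,0,0,0,-0.05,0,0,0,0,0,0,-0.1,0,0,0,0,0,0,-0.15,0,0,0,0,0,0,-0.15,0,0,0,0,0,0,-0.15,0]'

```text
clock: 8.68
position: [0.4842, -0.3572, 0.1981]
ee_rot: [0.584, 0.774, 0.144, -0.195]
ft_force: [-0.1, 0.7, -4.1]
grip_width: 0.275
grasp_force: 88.8
```

```bash
python3 - <<'E'
from h import *
p,R,s=pose();print(p,s['ft_force'],s['torque'],s['grip_width'])
h=-79.4
rows(([.45,-.02,.28],tool(-76,-90)),([.4817,.19,.24],tool(h,-63)))
im,m=snap('side','s4')
h=cv2.cvtColor(im,cv2.COLOR_RGB2HSV);k=cv2.inRange(h,(95,60,30),(120,255,255));k=cv2.morphologyEx(k,cv2.MORPH_OPEN,np.ones((3,3)))
c=max(cv2.findContours(k,0,2)[0],key=cv2.contourArea);print(cv2.boundingRect(c));cv2.imwrite('pics/s4c.png',cv2.resize(im[20:300,250:550,::-1],None,fx=2,fy=2))
E
```

```text
[ 0.48424941 -0.35724489  0.19811018] [-0.14121782  0.7236276  -4.14747058] [-0.95654036 -0.3501017  -0.05724254] 0.2747034301622544
[-0.8, -28.0, 1.9, 0.3331, 0.0597, 0.0843]
[-0.4, -55.0, 5.6, 0.4849, 0.1482, 0.21]
(398, 83, 19, 14)
```

View pics/s4c.png

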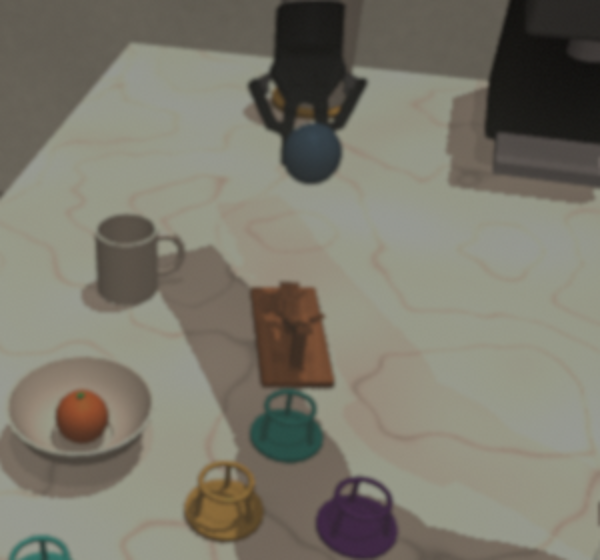

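Cruet is held, with its bulb at full-image (405.5,96.5), and the drainer is empty. Next I locate the rest's saddles more closely and check for slip.

```bash
python3 - <<'E'
from h import *
g=(np.array([.4672,-.2899,.0676]),Ro.from_quat([.584,.775,.145,-.192]))
rel=g[1].inv().apply(np.array([.4532,-.243,.1])-g[0]);print('bulb in tool',rel)
p,R,s=pose();n=viewer.camera_model('side');print('expected px',proj(n,p+R.apply(rel)))
a,m=load('top0');b,n=load('side0')
h=np.radians(-79.4);d=np.array([np.cos(h),np.sin(h),0]);u=np.array([-d[1],d[0],0]);C=np.array([.4823,.2385,0])
def loc(X): X=X-C;return (X@d*1e3).round(1),(X@u*1e3).round(1),round(X[2]*1e3,1)
print('saddle',loc(atz(m,(204.2,281.4),.035)))
for x in(-.055,-.045,-.035): # projected bulb pts for guidance
    print(x,proj(m,C+x*d+[0,0,.04]),proj(n,C+x*d+[0,0,.04]))
A=cv2.resize(a[250:312,172:266],(0,0),fx=6,fy=6,interpolation=2);B=cv2.resize(b[300:440,285:370],(0,0),fx=4,fy=4,interpolation=2)
H=B.shape[0];W=np.zeros((H,A.shape[1],3),np.uint8);W[:A.shape[0]]=A;o=np.hstack([W[:, :450],B]) if 0 else np.hstack([cv2.resize(W,None,fx=.8,fy=.8),cv2.resize(B,(int(B.shape[1]*.8),int(H*.8)))]);print(o.shape);cv2.imwrite('pics/rest.png',o)
E
```

```text
bulb in tool [ 0.05840933 -0.0005199  -0.00578361]
expected px [[405.23301938  96.26349616]]
saddle (np.float64(-30.8), np.float64(-0.0), np.float64(35.0))
-0.055 [[193.96881421 283.23645619]] [[323.0618257  390.11190986]]
-0.045 [[198.01214699 282.47409557]] [[323.77622135 384.10432835]]
-0.035 [[202.0529507  281.71218115]] [[324.47625615 378.21672539]]
(448, 723, 3)
```

View pics/rest.png

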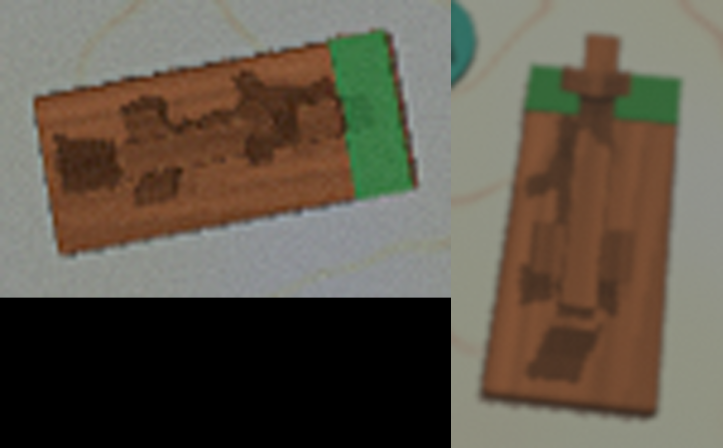

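No slip: predicted bulb pixel (405,96) matches. In the crop the rest's light bulb-saddle planes are at (545,250) and (618,250), which puts rest_bulb at about x = -0.042 in the rest frame. Moving to a hover above the rest.

```bash
cat >> h.py <<'E'
rel=np.array([.0584,-.0005,-.0058])
hr=-79.4; dr=np.array([np.cos(np.radians(hr)),np.sin(np.radians(hr)),0]); Cr=np.array([.4823,.2385,0]); axr=np.cos(np.radians(25))*dr+np.sin(np.radians(25))*np.array([0,0,1.]); nr=-np.sin(np.radians(25))*dr+np.cos(np.radians(25))*np.array([0,0,1.])
RB=Cr-.042*dr+[0,0,.065]
E
python3 - <<'E'
from h import *
Q=tool(hr,-63); f=lambda a,n: RB+a*axr+n*nr-Q.apply(rel)
print(f(0,0),RB)
rows(([.45,-.02,.30],tool(-76,-90)),(f(.004,.09),Q))
E
```

```text
[0.48512175 0.22614022 0.08634521] [0.47457404 0.27978328 0.065     ]
[-0.8, -28.1, 1.9, 0.3421, 0.0595, 0.0664]
[-0.4, -55.1, 5.6, 0.5112, 0.1652, 0.3039]
```

Request:
play_rows --plan '[0,0,0,0.05,0.01,-0.05,0,0,-14,1,0.1,0.02,-0.02,0,-0.8,-28,1.9,0.16,0.03,0,0,-0.8,-28,1.9,0.22,0.04,0.03,0,-0.8,-28,1.9,0.28,0.05,0.05,0,-0.8,-28,1.9,0.342,0.06,0.066,0,-0.6,-38,3,0.39,0.085,0.125,0,-0.5,-48,4.5,0.43,0.11,0.19,0,-0.4,-55.1,5.6,0.47,0.14,0.25,0,-0.4,-55.1,5.6,0.511,0.165,0.304,0,-0.4,-55.1,5.6,0.511,0.165,0.304,0,-0.4,-55.1,5.6,0.511,0.165,0.304,0,-0.4,-55.1,5.6,0.511,0.165,0.304,0]'

```text
clock: 10.35
position: [0.476, 0.263, 0.1654]
ee_rot: [0.617, 0.751, -0.152, 0.18]
ft_force: [-0.3, -0.7, -4.2]
grip_width: 0.277
grasp_force: 89.3
```

```bash
python3 - <<'E'
from h import *
p,R,s=pose();print(p,s['joint_pos'].round(2),s['ft_force'])
Q=tool(hr,-63); f=lambda a,n: RB+a*axr+n*nr-Q.apply(rel)
rows((f(.004,.09),Q),(f(.004,.02),Q),(f(.004,.002),Q))
im,m=snap('side','s5')
v=im[:,:,::-1].copy()
for X,c in((RB,(0,0,255)),(RB-.032*axr,(0,255,0)),(RB-.0226*nr+.0226*np.array([-dr[1],dr[0],0]),(255,255,0)),(RB-.0226*nr-.0226*np.array([-dr[1],dr[0],0]),(255,255,0)),(RB+.080*axr-.013*nr,(255,0,255)),(p+R.apply(rel),(0,255,255))):
    u=proj(m,X)[0];print(u.round(1));cv2.circle(v,tuple(int(round(x)) for x in u),1,c,-1)
cv2.imwrite('pics/s5c.png',cv2.resize(v[230:440,230:430],None,fx=2.8,fy=2.8,interpolation=0))
E
```

```text
[0.47596633 0.26299452 0.165386  ] [-0.87  0.38  0.07  1.65  0.36  1.41 -0.72] [-0.26071505 -0.6963776  -4.16744548]
[-0.1, 0.2, 0.5, -0.0051, 0.0022, -0.0021]
[-0.1, 0.2, 0.5, -0.0023, 0.0023, 0.0678]
[-0.1, 0.2, 0.5, -0.0016, 0.0023, 0.0858]
[324.  374.2]
[321.8 396.4]
[310.3 373.8]
[339.1 376.8]
[329.2 323.1]
[322.8 370. ]
```

View pics/s5c.png

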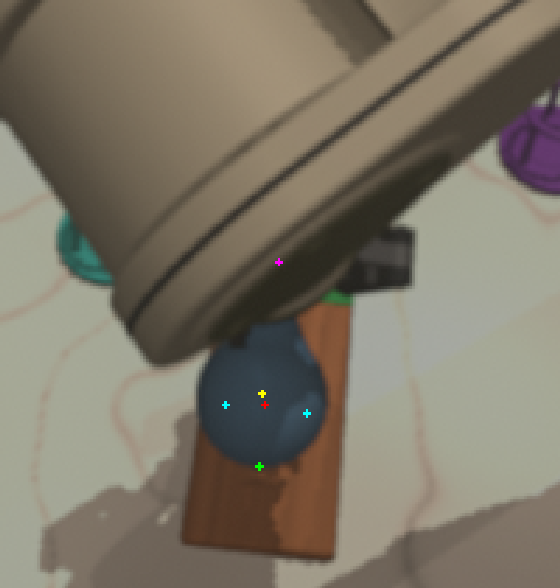

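The cruet hovers over the rest with its bulb at crop (262,394). The predicted stop (259,466) and saddle points agree with the earlier features, so I descend.

Request:
play_rows --plan '[0,0,0.5,-0.003,0.002,0.03,0,0,0,0.5,-0.002,0.002,0.06,0,0,0,0.5,-0.002,0.002,0.072,0,0,0,0.5,-0.002,0.002,0.078,0,0,0,0.5,-0.002,0.002,0.082,0,0,0,0.5,-0.002,0.002,0.082,0]'

```text
clock: 11.15
position: [0.4875, 0.2228, 0.1035]
ee_rot: [0.624, 0.745, -0.148, 0.182]
ft_force: [-24.1, 3.2, 47.5]
grip_width: 0.275
grasp_force: 107.8
```

```bash
python3 - <<'E'
from h import *
p,R,s=pose();b=p+R.apply(rel)-RB
print(p,s['ft_force'],s['torque'],'bulb vs RB axis,n',b@axr,b@nr,b)
E
```

```text
[0.48752081 0.22277826 0.10352126] [-24.12067877   3.19967468  47.49564477] [-4.28903536  4.50224372 -2.46280163] bulb vs RB axis,n 0.010643749686531182 0.013857163525142463 [ 0.00293382 -0.00330698  0.0170571 ]
```

The contact is hard and 14 mm too high. I back off and look.

Request:
play_rows --plan '[0,0,0.5,-0.002,0.002,-0.01,0,0,0,0.5,-0.002,0.002,-0.04,0,0,0,0.5,-0.002,0.002,-0.06,0,0,0,0.5,-0.002,0.002,-0.06,0]'

```text
clock: 11.65
position: [0.4861, 0.2477, 0.1534]
ee_rot: [0.627, 0.743, -0.146, 0.183]
ft_force: [-0.3, -0.5, -3.9]
grip_width: 0.274
grasp_force: 89.3
```

```bash
python3 - <<'E'
from h import *
p,R,s=pose();b=p+R.apply(rel)-RB
print(p,s['ft_force'],s['torque'],'bulb vs RB axis,n',b@axr,b@nr,b)
im,m=snap('top','t6');w,mw=snap('wrist','w6');si,ms=snap('side','s6')
u=proj(m,[p+R.apply(rel),p+R.apply(rel)+.105*axr,RB]);print(u,proj(ms,[p+R.apply(rel)]))
A=cv2.resize(im[225:325,165:290,::-1],(500,400),interpolation=2)
W=cv2.resize(w[:,:,::-1],(500,375)) ; S=cv2.resize(si[300:440,285:370,::-1],(243,400),interpolation=2)
a0,_=load('top0')
o=np.zeros((600,800,3),np.uint8);o[:300,:375]=cv2.resize(A,(375,300));o[300:,:400]=cv2.resize(w[:,:,::-1],(400,300));o[:400,400:643]=S
cv2.imwrite('pics/m6.png',o)
E
```

```text
[0.48606143 0.2477059  0.15344344] [-0.27978931 -0.47410037 -3.92685771] [0.56947144 0.07984601 0.02718466] bulb vs RB axis,n 0.009300851288181344 0.06967836501066343 [0.00193123 0.02174423 0.06708075]
[[180.33080615 281.39887205]
 [218.3164091  273.18614441]
 [196.86057546 282.24222933]] [[317.94078022 362.79225805]]
```

View pics/m6.png

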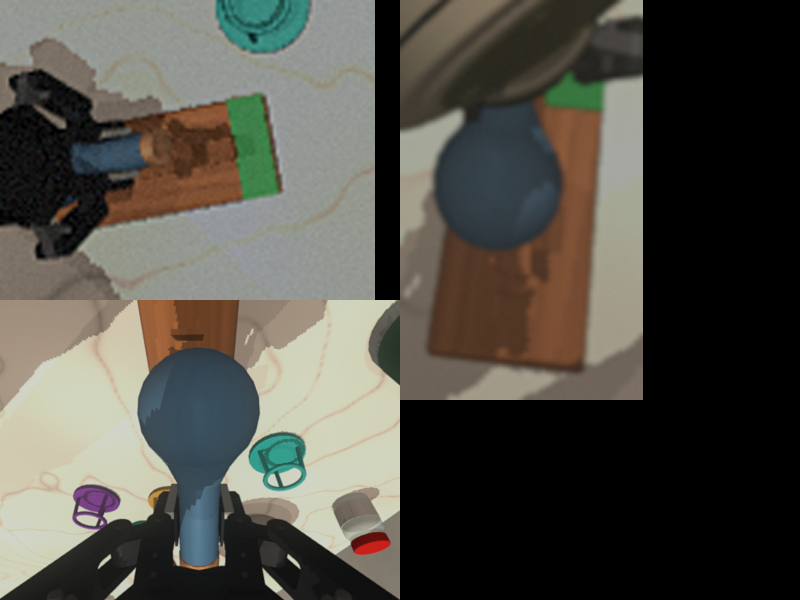

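The last picture shows the cruet still straight in the hand: wrist bulb near (198,408), top-view cork near (155,148). The likely cause is a finger meeting the neck saddle because my axial position was too far up-slope. I re-measure the bulb in the hand.

```bash
python3 - <<'E'
from h import *
from scipy.optimize import least_squares
p,R,s=pose()
def circ(f,lim):
    im,m=load(f);h=cv2.cvtColor(im,cv2.COLOR_BGR2HSV);k=cv2.inRange(h,(95,50,25),(125,255,255));k=cv2.morphologyEx(k,cv2.MORPH_OPEN,np.ones((5,5)));
    c=max(cv2.findContours(k,0,1)[0],key=cv2.contourArea)[:,0].astype(float);return c[lim(c)],m
cw,mw=circ('w6',lambda c:c[:,1]<170+480*.0+ 0*c[:,0]+ (410-300)/.625+ 20-0)
cs,ms=circ('s6',lambda c:c[:,1]>358)
print(len(cw),cw.min(0),cw.max(0),len(cs),cs.min(0),cs.max(0))
def res(X,sets):
    r=[]
    for c,m in sets:
        for q in c[::3]:
            o,d=ray(m,q);v=X-o;r.append((np.linalg.norm(v-(v@d)*d)-.032)*1e3)
    return np.array(r)
for sets in([(cw,mw)],[(cs,ms)],[(cw,mw),(cs,ms)]):
    o=least_squares(res,p+R.apply(rel),args=(sets,),loss='soft_l1');print('bulb in tool',R.inv().apply(o.x-p).round(4),'rms',np.sqrt((res(o.x,sets)**2).mean()).round(2))
# same for drainer view w3
cw,mw=circ('w3',lambda c:c[:,1]<185);o=least_squares(res,[.4532,-.243,.1],args=([(cw,mw)],),loss='soft_l1');print('drainer bulb w3',o.x,np.sqrt((res(o.x,[(cw,mw)])**2).mean()))
E
```

```text
662 [221.  77.] [413. 365.] 71 [298. 359.] [339. 385.]
bulb in tool [ 0.0576  0.0001 -0.0144] rms 6.29
bulb in tool [0.0562 0.0052 0.0753] rms 0.4
bulb in tool [ 0.0572  0.0001 -0.0147] rms 5.93
drainer bulb w3 [ 0.45139054 -0.23648527  0.08851517] 0.22449503914904567
```

```bash
python3 - <<'E'
from h import *
from scipy.optimize import least_squares
p,R,s=pose()
def circ(f,lim):
    im,m=load(f);h=cv2.cvtColor(im,cv2.COLOR_BGR2HSV);k=cv2.inRange(h,(95,50,25),(125,255,255));k=cv2.morphologyEx(k,cv2.MORPH_OPEN,np.ones((5,5)));
    c=max(cv2.findContours(k,0,1)[0],key=cv2.contourArea)[:,0].astype(float);return c[lim(c)],m
def res(X,sets):
    return np.array([(np.linalg.norm((X-o)-((X-o)@d)*d)-.032)*1e3 for c,m in sets for o,d in [ray(m,q) for q in c[::3]]])
cw,mw=circ('w6',lambda c:c[:,1]<195);cs,ms=circ('s6',lambda c:c[:,1]>358)
for sets in([(cw,mw)],[(cw,mw),(cs,ms)]):
    o=least_squares(res,p+R.apply(rel),args=(sets,),loss='soft_l1');print('bulb in tool',R.inv().apply(o.x-p).round(4),np.sqrt((res(o.x,sets)**2).mean()).round(2))
c,m=circ('w3',lambda c:c[:,1]<185);o=least_squares(lambda q:res(np.r_[q,.1],[(c,m)]),[.4532,-.243],loss='soft_l1');print('drainer bulb w3 z=.1',o.x)
E
```

```text
bulb in tool [ 0.0601  0.0001 -0.0015] 0.11
bulb in tool [ 0.0596  0.0001 -0.0025] 1.41
drainer bulb w3 z=.1 [ 0.45324138 -0.24259166]
```

The bulb is really 60 mm from the TCP, so the finger did hit the saddle. I shift 5 mm down-axis and descend stepwise.

```bash
sed -i 's/^rel=.*/rel=np.array([.06,0,-.002])/' h.py; cat >> h.py <<'E'
def rep():
    p,R,s=pose();b=p+R.apply(rel)-RB;u=np.array([-dr[1],dr[0],0]);F=np.array(s['ft_force'])
    print('t',s['clock'],'bulb ax,lat,n mm',(b@axr*1e3).round(1),(b@u*1e3).round(1),(b@nr*1e3).round(1),'F ax,lat,n',(F@axr).round(1),(F@u).round(1),(F@nr).round(1))
E
python3 - <<'E'
from h import *
rep();Q=tool(hr,-63); f=lambda a,n: RB+a*axr+n*nr-Q.apply(rel)
rows((f(-.006,.06),Q),(f(-.006,.016),Q),(f(-.006,.008),Q))
E
```

```text
t 11.8 bulb ax,lat,n mm 8.7 5.4 62.9 F ax,lat,n -1.5 -0.3 -3.4
[0.1, 0.2, -1.0, 0.0147, -0.0046, 0.0025]
[0.1, 0.2, -1.0, 0.0164, -0.0047, 0.0465]
[0.1, 0.2, -1.0, 0.0167, -0.0047, 0.0545]
```

Request:
play_rows --plan '[0,0,-1,0.0147,-0.0047,0.003,0,0,0,-1,0.0155,-0.0047,0.025,0,0,0,-1,0.016,-0.0047,0.04,0,0,0,-1,0.0164,-0.0047,0.0465,0,0,0,-1,0.0164,-0.0047,0.0465,0]'

```text
clock: 12.42
position: [0.4825, 0.239, 0.1029]
ee_rot: [0.621, 0.748, -0.149, 0.181]
ft_force: [-0.9, -0.3, -3.6]
grip_width: 0.273
grasp_force: 89.3
```

```bash
python3 - <<'E'
from h import *
rep();Q=tool(hr,-63); f=lambda a,n: RB+a*axr+n*nr-Q.apply(rel)
rows((f(-.005,.010),Q),(f(-.005,.002),Q))
E
```

```text
t 12.425 bulb ax,lat,n mm -6.4 0.3 16.5 F ax,lat,n -1.4 -1.0 -3.3
[0.1, 0.2, -0.0, -0.0012, -0.0003, 0.0067]
[0.1, 0.2, -0.0, -0.0009, -0.0003, 0.0147]
```

Request:
play_rows --plan '[0,0,0,0,0,0.004,0,0,0,0,0,0,0.007,0,0,0,0,0,0,0.007,0]'

```text
clock: 12.8
position: [0.4834, 0.2358, 0.0971]
ee_rot: [0.621, 0.748, -0.149, 0.181]
ft_force: [0.8, -1.0, -1.4]
grip_width: 0.274
grasp_force: 89.4
```

```bash
python3 -c "
from h import *
rep()"
```

```text
t 12.8 bulb ax,lat,n mm -5.8 0.7 9.9 F ax,lat,n 0.4 0.6 -1.7
```

Request:
play_rows --plan '[0,0,0,0,0,0.002,0,0,0,0,0,0,0.003,0,0,0,0,0,0,0.003,0]'

```text
clock: 13.18
position: [0.4838, 0.2344, 0.0946]
ee_rot: [0.621, 0.748, -0.149, 0.181]
ft_force: [1.3, -2.5, 3.0]
grip_width: 0.273
grasp_force: 89.7
```

```bash
python3 -c "
from h import *
rep()"
```

```text
t 13.175 bulb ax,lat,n mm -5.6 0.7 7.0 F ax,lat,n 3.7 0.8 1.6
```

The force is up-axis, so the bulb is touching the stop's edge. I ease 2.5 mm up-axis and continue down.

Request:
play_rows --plan '[0,0,0,-0.0025,0,0,0,0,0,0,-0.0025,0,0.002,0,0,0,0,-0.0025,0,0.003,0,0,0,0,-0.0025,0,0.003,0]'

```text
clock: 13.68
position: [0.4839, 0.2312, 0.0924]
ee_rot: [0.621, 0.748, -0.149, 0.181]
ft_force: [0.5, -0.6, -3.6]
grip_width: 0.274
grasp_force: 89.5
```

```bash
python3 -c "
from h import *
rep()"
```

```text
t 13.675 bulb ax,lat,n mm -3.6 0.2 3.7 F ax,lat,n -0.9 0.3 -3.6
```

Free again at 3.7 mm; continuing down.

Request:
play_rows --plan '[0,0,0,0,0,0.002,0,0,0,0,0,0,0.003,0,0,0,0,0,0,0.003,0]'

```text
clock: 14.05
position: [0.4843, 0.2299, 0.0901]
ee_rot: [0.621, 0.748, -0.149, 0.181]
ft_force: [-0.5, -0.2, -2.2]
grip_width: 0.274
grasp_force: 89.9
```

```bash
python3 -c "
from h import *
rep()"
```

```text
t 14.05 bulb ax,lat,n mm -3.3 0.4 1.1 F ax,lat,n -0.8 -0.5 -2.0
```

Request:
play_rows --plan '[0,0,0,0,0,0.002,0,0,0,0,0,0,0.003,0,0,0,0,0,0,0.003,0]'

```text
clock: 14.42
position: [0.4845, 0.2298, 0.0898]
ee_rot: [0.621, 0.748, -0.148, 0.181]
ft_force: [-11.7, 2.1, 21.6]
grip_width: 0.273
grasp_force: 92.4
```

```bash
python3 -c "
from h import *
rep()"
```

```text
t 14.425 bulb ax,lat,n mm -3.4 0.5 0.7 F ax,lat,n 5.3 -11.1 21.4
```

Seated, with contact at the expected height. I unload, open and retreat.

Request:
play_rows --plan '[0,0,0,0,0,-0.0025,0,0,0,0,0,0,-0.0025,0.45,0,0,0,0,0,-0.0025,0.7,0,0,0,0,0,-0.0025,1,0,0,0,0,0,-0.0025,1,0,0,0,0,0,-0.0025,1,0,0,0,0,0,-0.05,1,0,0,0,0,0,-0.1,1,0,0,0,0,0,-0.13,1,0,0,0,0,0,-0.13,1]'

```text
clock: 15.68
position: [0.4738, 0.2886, 0.2049]
ee_rot: [0.621, 0.749, -0.147, 0.181]
ft_force: [0.5, 0.3, 0.3]
grip_width: 0.998
grasp_force: 0.0
```

```bash
python3 - <<'E'
from h import *
from scipy.optimize import least_squares
rep();p,R,s=pose();print(p,s['joint_pos'].round(2))
w,mw=snap('wrist','w8');si,ms=snap('side','s8')
def circ(f,lim):
    im,m=load(f);h=cv2.cvtColor(im,cv2.COLOR_BGR2HSV);k=cv2.inRange(h,(95,50,25),(125,255,255));k=cv2.morphologyEx(k,cv2.MORPH_OPEN,np.ones((5,5)));
    c=max(cv2.findContours(k,0,1)[0],key=cv2.contourArea)[:,0].astype(float);print(f,cv2.boundingRect(c.astype(np.int32)));return c[lim(c)],m
pr=proj(mw,[RB,RB+.04*axr,RB+.094*axr]);print(pr.round(0))
cw,mw=circ('w8',lambda c:c[:,1]<pr[0,1]+10)
def res(X,sets): return np.array([(np.linalg.norm((X-o)-((X-o)@d)*d)-.032)*1e3 for c,m in sets for o,d in [ray(m,q) for q in c[::3]]])
o=least_squares(res,RB,args=([(cw,mw)],),loss='soft_l1');b=o.x-RB;print('bulb',o.x,b@axr,b@nr,np.sqrt((res(o.x,[(cw,mw)])**2).mean()))
v=w[:,:,::-1].copy()
for q in pr: cv2.circle(v,tuple(int(x) for x in q),3,(0,255,255),-1)
cv2.imwrite('pics/m8.png',np.hstack([cv2.resize(v,(480,360)),cv2.resize(si[270:420,250:383,::-1],(319,360))]))
E
```

```text
t 15.675 bulb ax,lat,n mm -8.9 0.9 130.5 F ax,lat,n -0.0 0.6 0.4
[0.47380414 0.28860498 0.20493724] [-0.9   0.37  0.06  1.57  0.35  1.5  -0.73]
[[316. 155.]
 [316. 212.]
 [316. 280.]]
w8 (267, 100, 93, 186)
bulb [0.47293765 0.278403   0.05449906] -0.003481090816529382 -0.009963250114433208 0.2953248842301677
```

View pics/m8.png

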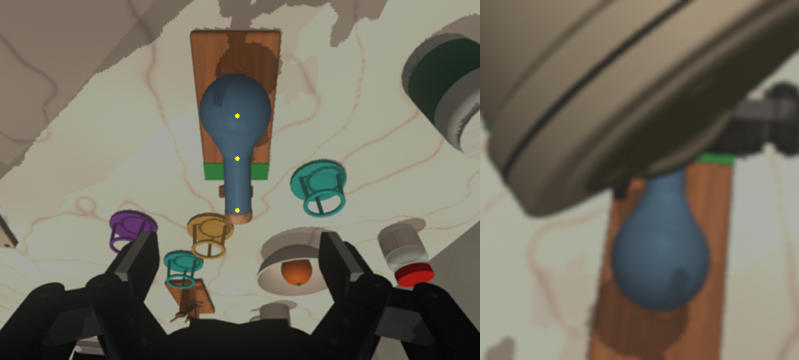

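The cruet lies neck up in the rest with its bulb at (237,116), matching the predicted points, and it has been let go. Before regrasping I check that the final tilted posture over the ring can be reached, and I measure the ring from there.

```bash
python3 - <<'E'
from h import *
rows(([.46,.12,.27],tool(hr,-40)),([.477,.0145,.24],tool(hr,-40)))
E
```

```text
[0.1, -22.8, -0.0, -0.1741, -0.0438, 0.0135]
[0.1, -22.8, -0.0, -0.2555, -0.0466, 0.0889]
```

Request:
play_rows --plan '[0,0,0,-0.06,-0.02,0,1,0,-8,0,-0.12,-0.035,0.01,1,0,-16,0,-0.174,-0.044,0.03,1,0,-22.8,0,-0.22,-0.046,0.06,1,0,-22.8,0,-0.2555,-0.0466,0.089,1,0,-22.8,0,-0.2555,-0.0466,0.089,1,0,-22.8,0,-0.2555,-0.0466,0.089,1,0,-22.8,0,-0.2555,-0.0466,0.089,1]'

```text
clock: 16.77
position: [0.4772, 0.0157, 0.2402]
ee_rot: [0.579, 0.698, -0.269, 0.325]
ft_force: [0.1, 0.2, -0.9]
grip_width: 0.998
grasp_force: 0.0
```

```bash
python3 - <<'E'
from h import *
p,R,s=pose();print(p,s['joint_pos'].round(2),np.degrees((R.inv()*tool(hr,-40)).as_rotvec()).round(1))
w,m=snap('wrist','w9');t,mt=snap('top','t9')
for nm,im,mm in(('w',w,m),('top0',load('top0')[0][:,:,::-1],mt)):
    h=cv2.cvtColor(np.ascontiguousarray(im),cv2.COLOR_RGB2HSV);k=cv2.inRange(h,(18,110,50),(32,255,255))
    pr=proj(mm,[[.477,.0145,.045],[.477,.0145,.008]]);print(nm,pr.round(0))
    for c in sorted(cv2.findContours(k,0,2)[0],key=cv2.contourArea)[-2:]:
        if cv2.contourArea(c)>30:
            print(cv2.contourArea(c),cv2.boundingRect(c)); 
            if len(c)>5: e=cv2.fitEllipse(cv2.convexHull(c));print(e,atz(mm,e[0],.008),atz(mm,e[0],.045))
E
```

```text
[0.47715038 0.01569825 0.24020443] [-0.8   0.17  0.18  1.93  0.74  1.51 -0.67] [ 0.2 -0.1  0. ]
w [[317.   1.]
 [317. -36.]]
177.5 (258, 294, 48, 11)
((281.49407958984375, 300.27984619140625), (13.133696556091309, 48.3052978515625), 90.58270263671875) [ 0.54809563 -0.95413102  0.008     ] [ 0.53371098 -0.79181204  0.045     ]
2612.0 (272, 0, 91, 39)
((316.8858642578125, -4.226179122924805), (85.60753631591797, 90.5195541381836), 87.8676986694336) [ 0.4807946  -0.00700541  0.008     ] [0.47619674 0.01758439 0.045     ]
top0 [[307. 281.]
 [307. 281.]]
225.0 (181, 17, 17, 66)
((188.71995544433594, 47.47163772583008), (19.07491683959961, 70.96969604492188), 3.88810133934021) [1.0917131  0.32749065 0.008     ] [1.07292495 0.31789964 0.045     ]
692.5 (292, 266, 31, 30)
((307.3395690917969, 280.69073486328125), (30.286725997924805, 30.657907485961914), 47.297115325927734) [0.47780642 0.01452799 0.008     ] [0.47767711 0.01444905 0.045     ]
```

```bash
python3 - <<'E'
from h import *
im,m=load('w8');h=cv2.cvtColor(im,cv2.COLOR_BGR2HSV);k=cv2.inRange(h,(18,110,50),(32,255,255));pr=proj(m,[[.4773,.0147,.045],[.4773,.0147,.008]]);print(pr.round(1))
for c in sorted(cv2.findContours(k,0,2)[0],key=cv2.contourArea)[-1:]: print(cv2.contourArea(c),cv2.boundingRect(c))
a=np.radians(np.arange(0,360,10))
for cx,cy in((.4773,.0147),(.4773,.0197),(.4823,.0147)):
  q=np.vstack([proj(m,[[cx+.04*np.cos(t),cy+.04*np.sin(t),.008] for t in a]),proj(m,[[cx+.028*np.cos(t),cy+.028*np.sin(t),.045] for t in a])]);print(q.min(0).round(1),q.max(0).round(1))
Q=tool(hr,-105);P=RB-.0035*axr+.060*axr+.005*Q.apply([0,0,1]);print(P)
z=Q.apply([0,0,1])
rows((P-.13*z,Q),(P-.05*z,Q),(P,Q))
E
```

```text
[[278.3 333.2]
 [280.3 307.8]]
2667.5 (249, 285, 62, 61)
[248.9 288.6] [311.6 344.8]
[249.1 286.1] [312.2 342.9]
[252.8 289.1] [315.4 345.2]
[0.48375548 0.23072273 0.0840483 ]
[0.1, 64.9, 0.1, 0.1372, 0.0463, -0.1153]
[0.1, 64.9, 0.1, 0.2096, 0.0462, -0.0814]
[0.1, 64.9, 0.1, 0.2549, 0.0462, -0.0602]
```

Request:
play_rows --plan '[0,10,0,0.0,0.01,-0.04,1,0,20,0,0.04,0.02,-0.08,1,0,30,0,0.08,0.03,-0.115,1,0,40,0,0.11,0.04,-0.12,1,0,50,0,0.137,0.046,-0.12,1,0,60,0,0.137,0.046,-0.115,1,0,65,0,0.137,0.046,-0.115,1,0,65,0,0.137,0.046,-0.115,1,0,65,0,0.137,0.046,-0.115,1]'

```text
clock: 18.0
position: [0.4895, 0.1975, 0.2097]
ee_rot: [0.632, 0.764, 0.084, -0.1]
ft_force: [0.2, 0.2, 0.1]
grip_width: 1.0
grasp_force: 0.0
```

```bash
python3 - <<'E'
from h import *
p,R,s=pose();print(p,s['joint_pos'].round(2))
w,m=snap('wrist','w10')
h=cv2.cvtColor(w,cv2.COLOR_RGB2HSV);k=cv2.inRange(h,(95,50,25),(125,255,255));k=cv2.morphologyEx(k,cv2.MORPH_OPEN,np.ones((5,5)))
c=max(cv2.findContours(k,0,1)[0],key=cv2.contourArea);k[:]=0;cv2.drawContours(k,[c],-1,255,-1)
B=RB-.0035*axr;pr=proj(m,[B+x*axr for x in(0,.045,.065,.09)]);print(cv2.boundingRect(c))
for q in pr:
    y=int(round(q[1]));xs=np.where(k[min(y,479)])[0];print(q.round(1),xs.min() if len(xs) else None,xs.max() if len(xs) else None)
print('bulb top row',cv2.boundingRect(c)[1],'pred',[(proj(m,[B+.032*(np.cos(t)*(-axr)+np.sin(t)*nr) for t in np.linspace(-1.5,1.5,60)])[:,1]).min()])
Q=tool(hr,-105);z=Q.apply([0,0,1]);P=B+.060*axr+.005*z
rows((P-.05*z,Q),(P,Q))
E
```

```text
[0.48951779 0.19748615 0.2096669 ] [-0.53  0.12  0.23  1.82 -0.31  1.19  0.01]
(277, 119, 81, 153)
[319.  163.3] 277 357
[318.9 215.7] 302 335
[318.9 241.3] 302 336
[318.8 275.4] None None
bulb top row 119 pred [np.float64(120.2482084166451)]
[0.1, 0.0, 0.2, -0.0002, 0.0004, 0.08]
[0.1, 0.0, 0.2, -0.0002, 0.0003, 0.13]
```

Predictions match the picture to about 1 px, so I descend and grip.

Request:
play_rows --plan '[0,0,0,0,0,0.05,1,0,0,0,0,0,0.09,1,0,0,0,0,0,0.12,1,0,0,0,0,0,0.13,1,0,0,0,0,0,0.13,1,0,0,0,0,0,0.13,0.5,0,0,0,0,0,0.13,0,0,0,0,0,0,0.13,0,0,0,0,0,0,0.13,0,0,0,0,0,0,0.13,0,0,0,0,0,0,0.13,0,0,0,0,0,0,0.13,0]' --squeeze 100

```text
clock: 19.55
position: [0.4837, 0.2298, 0.0846]
ee_rot: [0.633, 0.763, 0.084, -0.1]
ft_force: [-2.6, -1.2, 6.3]
grip_width: 0.289
grasp_force: 99.0
```

```bash
python3 - <<'E'
from h import *
p,R,s=pose();print(p,s['ft_force'],s['grip_width'])
B=RB-.0035*axr; print('bulb in tool',R.inv().apply(B-p).round(4),'axis in tool',R.inv().apply(axr).round(4))
rows((p+.06*nr,R),(p+.12*nr,R))
E
```

```text
[0.48373619 0.22976588 0.08458352] [-2.63109752 -1.206241    6.28466027] 0.28862995266405167
bulb in tool [0.0467 0.0002 0.0344] axis in tool [-7.651e-01 -2.000e-04 -6.439e-01]
[0.0, 0.0, 0.0, 0.0386, 0.0001, -0.0459]
[0.0, 0.0, 0.0, 0.0773, 0.0003, -0.0918]
```

Request:
play_rows --plan '[0,0,0,0.0065,0,-0.0077,0,0,0,0,0.02,0,-0.024,0,0,0,0,0.045,0,-0.054,0,0,0,0,0.0773,0,-0.0918,0,0,0,0,0.0773,0,-0.0918,0,0,0,0,0.0773,0,-0.0918,0]'

```text
clock: 20.3
position: [0.4738, 0.2793, 0.1926]
ee_rot: [0.633, 0.763, 0.084, -0.1]
ft_force: [-0.9, -0.6, -3.6]
grip_width: 0.281
grasp_force: 98.5
```

```bash
cat >> h.py <<'E'
rel2=np.array([.0467,.0002,.0344]); G=np.array([.4773,.0150,.0695])
E
python3 - <<'E'
from h import *
p,R,s=pose();print(p,s['ft_force'],s['grip_width'])
Q=tool(hr,-40)
rows((np.array([.475,.10,.2])-Q.apply(rel2),Q),(G+[0,0,.05]-Q.apply(rel2),Q))
E
```

```text
[0.4738327  0.27925869 0.19255252] [-0.87119719 -0.60679919 -3.58936462] 0.2813201575945774
[0.1, -65.0, 0.0, -0.1569, -0.0321, -0.1098]
[0.1, -65.0, 0.0, -0.2589, -0.0457, -0.0539]
```

Request:
play_rows --plan '[0,-8,0,-0.02,0,-0.04,0,0,-18,0,-0.05,-0.01,-0.08,0,0,-28,0,-0.08,-0.02,-0.11,0,0,-38,0,-0.11,-0.025,-0.12,0,0,-48,0,-0.135,-0.03,-0.115,0,0,-57,0,-0.157,-0.032,-0.11,0,0,-65,0,-0.2,-0.04,-0.09,0,0,-65,0,-0.24,-0.0457,-0.07,0,0,-65,0,-0.2589,-0.0457,-0.054,0,0,-65,0,-0.2589,-0.0457,-0.054,0,0,-65,0,-0.2589,-0.0457,-0.054,0,0,-65,0,-0.2589,-0.0457,-0.054,0]'

```text
clock: 21.8
position: [0.4785, 0.0127, 0.1782]
ee_rot: [0.579, 0.698, -0.268, 0.326]
ft_force: [0.0, -0.6, -3.3]
grip_width: 0.281
grasp_force: 98.6
```

```bash
cat >> h.py <<'E'
def blue(f,roi=None):
    im,m=load(f);h=cv2.cvtColor(im,cv2.COLOR_BGR2HSV);k=cv2.inRange(h,(95,50,25),(125,255,255));k=cv2.morphologyEx(k,cv2.MORPH_OPEN,np.ones((3,3)))
    return max(cv2.findContours(k,0,1)[0],key=cv2.contourArea)[:,0].astype(float),m
def fitc(f,B0,n,keep):
    from scipy.optimize import least_squares
    c,m=blue(f);c=c[keep(c)];rs=[ray(m,q) for q in c]
    r=lambda X:np.array([(np.linalg.norm((X-o)-((X-o)@d)*d)-.032)*1e3 for o,d in rs])
    fn=lambda q:r(np.r_[q,B0[2]]);o=least_squares(fn,B0[:2],loss='soft_l1');print(f,n,len(c),o.x,np.sqrt((fn(o.x)**2).mean()).round(2));return o.x
E
python3 - <<'E'
from h import *
p,R,s=pose();print(p,s['ft_force'],s['joint_pos'].round(2),np.degrees((R.inv()*tool(hr,-40)).as_rotvec()).round(1))
B=p+R.apply(rel2);print('bulb exp',B)
ax=R.apply([-.7651,0,-.6439]);print('axis exp',ax)
for n in('side','top','wrist'):
    snap(n,n+'11');c,m=blue(n+'11');print(n,'bbox',cv2.boundingRect(c.astype(np.int32)),proj(m,[B,B+.04*ax,B+.094*ax]).round(1).tolist())
snap('side','side11');c,m=blue('side11');cb=proj(m,[B])[0]
fitc('side11',B,'lower',lambda c:c[:,1]>cb[1]-3)
E
```

```text
[0.47850747 0.01266495 0.17816747] [ 0.03884599 -0.60900536 -3.26143775] [-0.8   0.26  0.19  1.98  0.74  1.4  -0.75] [ 0.2 -0.1 -0.1]
bulb exp [0.47817386 0.01645337 0.12028978]
axis exp [-0.00287296 -0.00113656  0.99998784]Traceback (most recent call last):
  File "<stdin>", line 6, in <module>
  File "h.py", line 41, in blue
    return max(cv2.findContours(k,0,1)[0],key=cv2.contourArea)[:,0].astype(float),m
           ~~~^^^^^^^^^^^^^^^^^^^^^^^^^^^^^^^^^^^^^^^^^^^^^^^^
ValueError: max() iterable argument is empty
```

```bash
python3 - <<'E'
from h import *
from scipy.optimize import least_squares
p,R,s=pose();B=p+R.apply(rel2);ax=R.apply([-.7651,0,-.6439])
for n in('top','wrist'):
    snap(n,n+'11')
    try: c,m=blue(n+'11')
    except ValueError: print(n,'none');continue
    pr=proj(m,[B,B+.04*ax,B+.094*ax]);print(n,'bbox',cv2.boundingRect(c.astype(np.int32)),pr.round(1).tolist())
    k=np.zeros((480,640),np.uint8);cv2.drawContours(k,[c.astype(np.int32)],-1,255,-1)
    for y in range(int(pr[:,1].min())-20,int(pr[:,1].max())+20,15):
        if 0<=y<480:
            xs=np.where(k[y])[0]
            if len(xs): print(y,xs.min(),xs.max(),end='; ')
    print()
E
```

```text
top bbox (310, 273, 10, 12) [[306.5, 280.4], [306.4, 280.4], [306.3, 280.3]]
275 310 318; 
wrist bbox (244, 115, 144, 315) [[319.3, 195.3], [319.4, 283.3], [319.6, 431.6]]
175 245 385; 190 244 387; 205 246 385; 220 251 380; 235 261 370; 250 272 360; 265 279 354; 280 286 348; 295 285 350; 310 284 351; 325 285 351; 340 285 352; 355 284 352; 370 284 353; 385 283 354; 400 282 355; 415 282 355;
```

```bash
python3 - <<'E'
from h import *
from scipy.optimize import least_squares
p,R,s=pose();c,m=blue('wrist11');c=c[c[:,1]<215];rs=[ray(m,q) for q in c]
r=lambda X:np.array([(np.linalg.norm((X-o)-((X-o)@d)*d)-.032)*1e3 for o,d in rs])
o=least_squares(r,p+R.apply(rel2),loss='soft_l1');print('fit in tool',R.inv().apply(o.x-p),np.sqrt((r(o.x)**2).mean()),o.x)
# constrained: bulb at distance 60 from pad point, angle free
g=p+R.apply([0,0,-.005])
for L in(.058,.060,.062):
    f=lambda a:r(g+R.apply(L*np.array([np.cos(a[0]),0,np.sin(a[0])])))
    q=least_squares(f,[.7],loss='soft_l1');a=q.x[0];ax=-R.apply([np.cos(a),0,np.sin(a)]);print(L,np.degrees(a),np.sqrt((f(q.x)**2).mean()),'axis',ax.round(3),'tilt deg',np.degrees(np.arccos(ax[2])))
rows((G+[0,0,.05]-tool(hr,-40).apply(rel2),tool(hr,-40)))
E
```

```text
fit in tool [ 0.04766382 -0.00189015  0.04081299] 0.6717337347219658 [0.47672751 0.01141225 0.11519414]
0.058 36.01599349749254 1.921762314628556 axis [ 0.011 -0.07   0.997] tilt deg 4.082819223112801
0.06 38.158782535520785 1.7619734923637345 axis [ 0.004 -0.034  0.999] tilt deg 1.9431611819240657
0.062 40.110778660347464 1.6445489561610942 axis [-0.003 -0.     1.   ] tilt deg 0.15283437783963497
[0.2, -0.1, -0.1, -0.0001, -0.0007, 0.0009]
```

```bash
python3 - <<'E'
from h import *
p,R,s=pose();Q=tool(hr,-40)
for z in(.025,.01,.006,.003,0.): rows((G+[0,0,z]-Q.apply(rel2),Q))
E
```

```text
[0.2, -0.1, -0.1, 0.0191, -0.0008, 0.017]
[0.2, -0.1, -0.1, 0.0305, -0.0008, 0.0267]
[0.2, -0.1, -0.1, 0.0336, -0.0008, 0.0293]
[0.2, -0.1, -0.1, 0.0359, -0.0008, 0.0312]
[0.2, -0.1, -0.1, 0.0382, -0.0008, 0.0332]
```

Request:
play_rows --plan '[0.2,0,0,0.01,-0.0008,0.009,0,0.2,0,0,0.0191,-0.0008,0.017,0,0.2,0,0,0.026,-0.0008,0.023,0,0.2,0,0,0.0305,-0.0008,0.0267,0,0.2,0,0,0.0336,-0.0008,0.0293,0,0.2,0,0,0.0336,-0.0008,0.0293,0]'

```text
clock: 22.7
position: [0.4775, 0.0107, 0.1329]
ee_rot: [0.58, 0.697, -0.27, 0.324]
ft_force: [-0.2, -0.1, -3.7]
grip_width: 0.284
grasp_force: 98.6
```

```bash
cat >> h.py <<'E'
def rep2():
    p,R,s=pose();b=p+R.apply(rel2)-G;print('t',s['clock'],'bulb-G mm',(b*1e3).round(1),'F',np.round(s['ft_force'],1),'tau',np.round(s['torque'],2));print('down1mm',R.inv().apply([0,0,-.001]).round(5),'x',R.inv().apply([.001,0,0]).round(5),'y',R.inv().apply([0,.001,0]).round(5))
E
python3 -c "
from h import *
rep2()"
```

```text
t 22.7 bulb-G mm [-0.3 -0.6  5.5] F [-0.2 -0.1 -3.7] tau [ 1.36  0.25 -0.06]
down1mm [0.00077 0.      0.00064] x [-0.00012  0.00098  0.00014] y [ 0.00063  0.00018 -0.00075]
```

Still free at +5.5 mm; 3 mm more.

Request:
play_rows --plan '[0,0,0,0.0012,0,0.001,0,0,0,0,0.0023,0,0.0019,0,0,0,0,0.0023,0,0.0019,0]'

```text
clock: 23.08
position: [0.4778, 0.0108, 0.1303]
ee_rot: [0.58, 0.697, -0.27, 0.325]
ft_force: [0.2, 0.2, -1.7]
grip_width: 0.284
grasp_force: 98.6
```

```bash
python3 -c "
from h import *
rep2()"
```

```text
t 23.075 bulb-G mm [ 0.  -0.5  2.9] F [ 0.2  0.2 -1.7] tau [1.   0.06 0.16]
down1mm [ 0.00077 -0.       0.00064] x [-0.00012  0.00098  0.00014] y [ 0.00063  0.00018 -0.00075]
```

Request:
play_rows --plan '[0,0,0,0.0008,0,0.0006,0,0,0,0,0.0015,0,0.0013,0,0,0,0,0.0015,0,0.0013,0]'

```text
clock: 23.45
position: [0.4784, 0.0103, 0.1295]
ee_rot: [0.58, 0.696, -0.27, 0.326]
ft_force: [1.2, -1.2, 10.6]
grip_width: 0.28
grasp_force: 99.6
```

```bash
python3 -c "
from h import *
rep2()"
```

```text
t 23.45 bulb-G mm [ 0.7 -1.1  2.1] F [ 1.2 -1.2 10.6] tau [-0.72 -0.09  0.06]
down1mm [ 0.00077 -0.       0.00064] x [-0.00012  0.00098  0.00014] y [ 0.00063  0.00018 -0.00075]
```

It is seated: 14 N upward with almost no side force. I hold, unload slightly, release, and retreat along the fingers.

Request:
play_rows --plan '[0,0,0,0,0,0,0,0,0,0,0,0,0,0,0,0,0,-0.0005,0,-0.0004,0,0,0,0,-0.0005,0,-0.0004,0]'

```text
clock: 23.95
position: [0.4782, 0.0105, 0.1295]
ee_rot: [0.58, 0.697, -0.27, 0.325]
ft_force: [2.0, -1.1, 6.2]
grip_width: 0.278
grasp_force: 99.3
```

```bash
python3 - <<'E'
from h import *
rep2()
p,R,s=pose();snap('wrist','w12');c,m=blue('w12');k=np.zeros((480,640),np.uint8);cv2.drawContours(k,[c.astype(np.int32)],-1,255,-1)
print(cv2.boundingRect(c.astype(np.int32)),[(y,np.where(k[y])[0].min(),np.where(k[y])[0].max()) for y in(190,300,340,400,415)])
E
```

```text
t 23.95 bulb-G mm [ 0.5 -0.8  2.1] F [ 2.  -1.1  6.2] tau [-0.23 -0.38  0.29]
down1mm [ 0.00077 -0.       0.00064] x [-0.00012  0.00098  0.00014] y [ 0.00063  0.00018 -0.00075]
(244, 115, 144, 315) [(190, np.int64(244), np.int64(387)), (300, np.int64(285), np.int64(351)), (340, np.int64(284), np.int64(352)), (400, np.int64(282), np.int64(355)), (415, np.int64(282), np.int64(355))]
```

Request:
play_rows --plan '[0,0,0,0,0,0,0.36,0,0,0,0,0,0,0.45,0,0,0,0,0,0,0.7,0,0,0,0,0,0,1,0,0,0,0,0,0,1,0,0,0,0,0,0,1,0,0,0,0,0,-0.02,1,0,0,0,0,0,-0.06,1,0,0,0,0,0,-0.12,1,0,0,0,0,0,-0.16,1,0,0,0,0,0,-0.16,1,0,0,0,0,0,-0.16,1]' --squeeze 20

```text
clock: 25.5
position: [0.4552, 0.1303, 0.2311]
ee_rot: [0.58, 0.697, -0.271, 0.324]
ft_force: [0.5, -0.3, -1.0]
grip_width: 0.998
grasp_force: 0.0
```

```bash
python3 - <<'E'
from h import *
from scipy.optimize import least_squares
p,R,s=pose();print(p,s['ft_force'],s['clock'])
for n in('top','wrist'):
    snap(n,n+'13')
    try:c,m=blue(n+'13')
    except ValueError: print(n,'none');continue
    bb=cv2.boundingRect(c.astype(np.int32));X=G.copy();print(n,bb,proj(m,[X,X+[0,0,.04],X+[0,0,.094]]).round(1).tolist())
    k=np.zeros((480,640),np.uint8);cv2.drawContours(k,[c.astype(np.int32)],-1,255,-1)
    print([(y,np.where(k[y])[0].min(),np.where(k[y])[0].max()) for y in range(bb[1]+2,bb[1]+bb[3],max(4,bb[3]//8))])
E
```

```text
[0.45523831 0.13025874 0.23112932] [ 0.52690622 -0.32203607 -0.99541055] 25.5
top (295, 268, 25, 26) [[307.1, 280.8], [307.0, 280.8], [307.0, 280.7]]
[(270, np.int64(301), np.int64(314)), (274, np.int64(297), np.int64(318)), (278, np.int64(295), np.int64(319)), (282, np.int64(295), np.int64(319)), (286, np.int64(296), np.int64(318)), (290, np.int64(299), np.int64(315))]
wrist (283, 119, 72, 134) [[319.8, 156.4], [319.8, 198.1], [319.8, 261.9]]
[(121, np.int64(306), np.int64(331)), (137, np.int64(288), np.int64(347)), (153, np.int64(283), np.int64(354)), (169, np.int64(285), np.int64(352)), (185, np.int64(296), np.int64(342)), (201, np.int64(306), np.int64(334)), (217, np.int64(306), np.int64(335)), (233, np.int64(306), np.int64(332)), (249, np.int64(309), np.int64(330))]
```

```bash
python3 - <<'E'
from h import *
im,m=load('top13');h=cv2.cvtColor(im,cv2.COLOR_BGR2HSV)
k=np.zeros((480,640),np.uint8);cv2.circle(k,(307,281),11,255,-1);b=cv2.inRange(h,(95,50,25),(125,255,255))
q=cv2.bitwise_and(k,cv2.bitwise_not(b));ys,xs=np.where(q);print(len(xs),xs.mean(),ys.mean(),'pred',proj(m,[G+[0,0,.105]]))
X=atz(m,(xs.mean(),ys.mean()),.1745);print(X-G,np.degrees(np.arctan(np.hypot(*(X-G)[:2])/.105)))
h=cv2.inRange(h,(3,150,60),(14,255,255));h[:,:300]=0;h[:,360:]=0
c=max(cv2.findContours(h,0,2)[0],key=cv2.contourArea);print('mandarin',atz(m,cv2.minEnclosingCircle(c)[0],.034))
E
```

```text
143 305.034965034965 279.6993006993007 pred [[306.96161788 280.65720513]]
[0.00210195 0.004217   0.105     ] 2.5693961844468673
mandarin [ 0.64932006 -0.04277968  0.034     ]
```

Standing within about 2.6° of vertical, with the mandarin in the bowl. I hand in.

```bash
python3 -c "
from workcell import manip
print(manip.hand_in())"
```

```text
the job is handed in; nothing more can be done
None
```

The job is handed in, with no verdict shown: the mandarin lies in the white bowl, and the cruet was laid neck up in the rest, regrasped, seated in the brass ring and released, leaning about 2.6° by the last image; one earlier bump on the rest read about 48 N at the wrist, probably a fingertip on the neck saddle.

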